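# Unlock the workshop spring scale and weigh a jar of screws

### The arm

A 7-joint arm with a two-finger parallel gripper is mounted at the origin on the work surface. World frame = base frame: x ahead of the robot, y to its left, z up, the work surface at z = 0. Lengths are in mm, angles in rad, forces in N, time in s.
With the tool pointing down it reaches from about 425 to 825 mm from the base axis. Payload 3.6 kg.
Tool frame: the origin (TCP) lies at the very end of the fingers, on their centre line; the grasp point (between the pads) lies 19 mm behind it; z points along the fingers, y is the line along which they close (so a half turn about z gives the same grasp; the last joint's range is limited). The gripper opens to 93 mm and grips with 3 to 60 N. Pads are 15 mm wide; open, the fingers measure 128 mm over their backs; the gripper's body (75 mm by 188 mm) begins 65 mm behind the grasp point.
Start: joints at [1.115, 0.615, -0.013, 1.423, 0.008, 1.103, -0.04], TCP at [270.264, -591.117, 218.64] pointing down, gripper open.
Joint ranges: [-3.12, 3.12], [-0.3, 2.06], [-1.34, 1.32], [0.26, 2.42], [-1.36, 4.5], [0.01, 1.98], [-2.84, 2.84]. Speed limits (rad/s): [2.79, 2.79, 3.14, 3.14, 3.14, 3.14, 3.14].

### API

Orientations are given as a rotation vector (axis times angle).
In Python, from workcell import * gives the robot as it stands.
- The arm moves only by the tool drive_tool, never from a script. Its argument "deltas" is a list of rows, each an object with "slide": the shift along the tool's x, y, z in mm, a list of three; "angular": the turn, a rotation vector about the tool's x, y, z in rad, a list of three. In form: [{"slide": [x, y, z], "angular": [rx, ry, rz]}, ...]. A call has 1 to 5 rows; each row is the pose to reach, as a shift and turn from the pose commanded when the call began, along the tool's axes at that moment; what a row does not reach only later rows make up. A row lasts 1/10 s, in which the tool goes at most 50 mm and 8.59 degrees, less where a joint would pass 70% of its speed; a pose out of reach is approached as far as the arm can. A call with a gripper value outside its range is refused whole. "grip" is the opening in per cent of the stroke, from 0 (shut) to 100 (fully open), set as the call begins (left out, the last holds). The fingers move at their own pace and stop on an object; "squeeze" is the grip in N (left out, the last holds). Time passes only in rows, so rows that repeat a pose let the fingers close. It gives the time, the measured TCP pose, the force, the opening and the grip force at its end, in the units of the state.
- state(): the state, without advancing time (a new reading comes with each control period).
- get_image(name): name is "scene" or "side" or "wrist"; returns the picture (384x512x3 uint8, blue, green, red); there is no depth.
- camera_info(name): a dict with "fx", "fy", "cx", "cy" (pixels), "view" (4x4, takes a point from world to camera coordinates); the wrist camera has in their place "hand_eye" (4x4, takes a point from camera to tool coordinates, whose origin is the TCP and whose axes are the flange's). Camera axes: x right, y down, z forward; pixel columns grow to the right and rows downward; lengths in mm; the calibration is good to about 2 mm. A picture is of the moment at which its call begins: read the wrist's pose just before it. camera_info takes no time and is no camera call.
- finish_job(): hands the job in; it is judged then, once.
The state is a dict: "time_s": time; "joints": joint angles; "qvel": joint speeds; "joint_torque": joint torques, N m; "tcp_pos": TCP position; "tcp_rot": TCP orientation; "wrist_force": force on the tool from outside, world axes, zero at the start; "moment": the same for the moment, N m; "opening": opening from 0.0 (shut) to 1.0 (fully open); "finger_force": force on a finger pad.
Only numpy, scipy, OpenCV 4.12 (cv2) and the standard library are available. Lean on these libraries where they do the work, as an engineer would, in place of code of your own. Each camera call takes 0.05 s, during which the arm holds its last target. There are 200 camera calls.

### The job

The pan of the green spring scale is still locked for carrying: pull the sprung black T-knob on its sloping front straight out, turn it anticlockwise from the red dot to the green dot and let it snap back into its open notch. Only then weigh the orange-lidded jar of screws: set it down upright inside the ring in the middle of the pan, following the pan down until it carries the jar before you let go, so that the pan is never thumped or driven to its stop. Leave the other jars and everything else on the bench where they are.

Things in the scene. Friction and masses are not known exactly. Their poses are not given: they have to be found in the camera images.
- scale: green low bench spring scale, 230 (x) by 210 (y) by 112 mm high to the pan, fixed to the bench; origin at the centre of its underside, its x axis points from its sloping front to its back, z up. The front is a plane rising backwards at 35 degrees from horizontal; a white dial with a red needle lies on its right half, the lock knob on its left half (seen from the front). Nothing but the knob and its collar stands more than 6 mm off the slope.
- knob_grip (a point): middle of the grip bar of the lock's black T-knob. The bar is 38 mm long (its x axis, a white mark at the +x end), 12 mm thick (y), 24 mm tall (z), so it reaches 12 mm either way along z from this point. Its z axis is the knob's axis and points straight out of the slope, 35 degrees from vertical, towards the front of the scale. Below the bar is a steel collar 36 mm across whose rim is 5 mm below the bar's underside while locked (17 mm below this point).
- lock_pull (a joint): how far the knob is drawn out along its axis, in m. 0 = fully in, pan locked. A spring pulls it in with 3 N at 0 and 0.3 N more per mm. A cross pin runs in a deep slot, so the knob cannot turn until it is drawn out 11 mm; 16 mm is the stop. In the open (shallow) notch it sits at 7 to 8 mm; resting on the collar's rim, not in a notch, it sits at 10 to 11 mm.
- lock_turn (a joint): turn of the T-knob about its axis in rad, growing anticlockwise as one looks at the knob. 0 = locked (white mark at the red dot, 30 degrees right of straight up the slope); 1.05 = open notch (white mark at the green dot, 30 degrees left); end stop at 1.13; the notch is about 0.1 rad wide each way.
- pan (a joint): how far the pan has sunk, in m. 0 = empty, top; stop at 0.014. The spring gives 0.5 N per mm after a 0.5 N preload and is hardly damped, so a jar let go before the pan carries it makes the pan swing down past where it will rest (6 to 10 mm, by the jar's weight). While locked it does not move.
- pan_centre (a point): centre of the pan's flat top, a steel disc 150 mm across and 4 mm thick on a central stem; z up. A black ring 72 mm across is marked round it. It sinks with the pan.
- jar_orange: the jar to weigh: clear cylindrical jar of screws, 56 mm across and 72 mm high, closed by an orange lid (55 mm across, the top 16 mm); mass unknown, 0.36 to 0.54 kg; origin at the centre of its underside, z up. It stands with the two other jars on an 18 mm plywood offcut, about 110 mm apart.
- jar_blue: same jar with a blue lid, to be left; origin at the centre of its underside
- jar_white: same jar with a white lid, to be left; origin at the centre of its underside
- hammer: hammer 300 mm long lying on the bench, to be left
- offcut: wooden block 100 by 45 by 45 mm, to be left; origin at the centre of its underside
- glue: white glue bottle, 60 mm across and 170 mm high, to be left; origin at the centre of its underside
- filler: low blue tin of wood filler, 70 mm across and 80 mm high, to be left; origin at the centre of its underside
- rule: black rule 300 by 30 by 4 mm lying on the bench, to be left
Mind the look-alikes: they are no part of the job. What is shaped like the jar_orange but turquoise is not meant.

How it is judged (in metres and radians):
On the way, in this order (a step that is already met when the one before it is completed fails the run):
1. the lock knob is let go, snapped into its open notch: turned 0.9 rad or more and drawn out 6 to 9.2 mm (value of joint lock_turn above 0.9 rad and value of joint lock_pull between 0.006 and 0.0092 m and contact force between lock_turn and the fingers below 0.1 N), for 0.2 s.
2. the orange-lidded jar stands on the pan inside the ring and the pan carries it (horizontal distance between jar_orange and pan_centre below 0.008 m and contact force between jar_orange and pan above 1.5 N and value of joint pan above 0.003 m), for 0.2 s.
At the end, for the whole second after the job is handed in: The knob sits in its open notch (turned at least 0.9 rad, drawn out 6 to 9.2 mm); the orange-lidded jar stands upright (within 0.06 rad) and still on the pan, its centre within 8 mm of the pan's centre, so its foot is inside the ring, and the freed pan has sunk 3 to 12.5 mm under it (value of joint lock_turn above 0.9 rad and value of joint lock_pull between 0.006 and 0.0092 m and horizontal distance between jar_orange and pan_centre below 0.008 m and z of jar_orange in the frame of pan_centre between -0.004 and 0.004 m and angle between jar_orange's own z axis and vertical below 0.06 rad and value of joint pan between 0.003 and 0.0125 m and linear speed of jar_orange below 0.02 m/s); the robot touches nothing.
It fails at once if the jar is put on the pan while the lock is still in (contact force between jar_orange and pan above 1 N and value of joint lock_pull below 0.006 m).
It fails at once if the pan is driven down to its stop (sunk more than 12.5 mm) (value of joint pan above 0.0125 m).
It fails at once if the jar thumps on the pan (more than 15 N) (contact force between jar_orange and pan above 15 N).
It fails at once if the jar drops, slips or bounces onto the pan: over the pan and less than 6 mm above it, it moves faster than 80 mm/s (linear speed of jar_orange above 0.08 m/s and horizontal distance between jar_orange and pan_centre below 0.06 m and z of jar_orange in the frame of pan_centre below 0.006 m).
It fails at once if another thing on the bench is moved by more than 25 mm or a jar or bottle is knocked over (distance of any of jar_blue, jar_white, hammer, offcut, glue, filler, rule from where it was at the start of the episode above 0.025 m or angle between any of jar_blue, jar_white, glue, filler's own z axis and vertical above 0.5 rad).
It also fails if it takes over 67 s, if anything falls off the work surface, if the arm or the gripper's body presses on something with over 40 N, if the wrist force passes 120 N, or if a joint passes its speed limit or range.

## Working session

There is one attempt and no reset: what is moved stays moved. The work goes in short steps, Python scripts to look and compute and a tool call to move; the robot and the scene stay as the last step left them, time stands still between calls to the robot, and variables do not carry over. Pictures are saved under pics/ and viewed, at most 10 in all, crops included, and the job is handed in when it is done.

Besides the shell and the picture viewer there is one more tool, called after "Call:" as name(argument=value, ...) on one line, values as JSON. drive_tool: Moves the arm, as the interface text tells. Its arguments: {"type":"object","properties":{"deltas":{"type":"array","items":{"type":"object","properties":{"slide":{"type":"array","items":{"type":"number"}},"angular":{"type":"array","items":{"type":"number"}}}}},"grip":{"type":"number"},"squeeze":{"type":"number"}},"required":["deltas"]}

```bash
mkdir -p pics && ls && python3 - <<'E'
from workcell import *
import cv2
s=state();print({k:s[k] for k in("time_s","tcp_pos","tcp_rot","opening","wrist_force")})
for n in("scene","side","wrist"):
    print(n,camera_info(n)); 
a=get_image("scene");b=get_image("side")
cv2.imwrite("pics/scene.png",a);cv2.imwrite("pics/side.png",b)
cv2.imwrite("pics/both.png",cv2.resize(a,(800,600),interpolation=cv2.INTER_CUBIC))
cv2.imwrite("pics/side8.png",cv2.resize(b,(800,600),interpolation=cv2.INTER_CUBIC))
E
```

```text
pics
{'time_s': 0.0, 'tcp_pos': array([ 269.9571755 , -590.43997336,  217.46386166]), 'tcp_rot': array([-3.06721609e+00, -6.67917146e-01,  8.85648371e-04]), 'opening': 1.0021590592310359, 'wrist_force': array([-0.47498271, -0.5489991 , -0.92040191])}
scene {'fx': 347.30301338292725, 'fy': 347.30301338292725, 'cx': 250.5386278506455, 'cy': 195.76459845543917, 'view': array([[-1.53996441e-01,  9.88037780e-01, -8.15110355e-03,
         1.49241733e+01],
       [ 6.84136215e-01,  1.00670648e-01, -7.22373214e-01,
        -2.85608928e+02],
       [-7.12911450e-01, -1.16819369e-01, -6.91455349e-01,
         1.59991745e+03],
       [ 0.00000000e+00,  0.00000000e+00,  0.00000000e+00,
         1.00000000e+00]])}
side {'fx': 497.5686191258408, 'fy': 497.5686191258408, 'cx': 255.56062887716791, 'cy': 196.27430240418033, 'view': array([[-8.64308264e-01, -5.02888582e-01, -8.61967524e-03,
         4.99971806e+02],
       [-2.72466280e-01,  4.82552132e-01, -8.32409494e-01,
         2.13528001e+02],
       [ 4.22768673e-01, -7.17109834e-01, -5.54093977e-01,
         1.55619378e+03],
       [ 0.00000000e+00,  0.00000000e+00,  0.00000000e+00,
         1.00000000e+00]])}
wrist {'fx': 289.7687629758245, 'fy': 289.7687629758245, 'cx': 257.4454818910178, 'cy': 193.52054124346412, 'hand_eye': array([[-6.50891234e-05, -9.64233120e-01, -2.65055628e-01,
         7.38030118e+01],
       [ 9.99999487e-01,  2.05130796e-04, -9.91803115e-04,
        -1.40695325e-01],
       [ 1.01070048e-03, -2.65055556e-01,  9.64232612e-01,
        -1.66629588e+02],
       [ 0.00000000e+00,  0.00000000e+00,  0.00000000e+00,
         1.00000000e+00]])}
```

View pics/both.png

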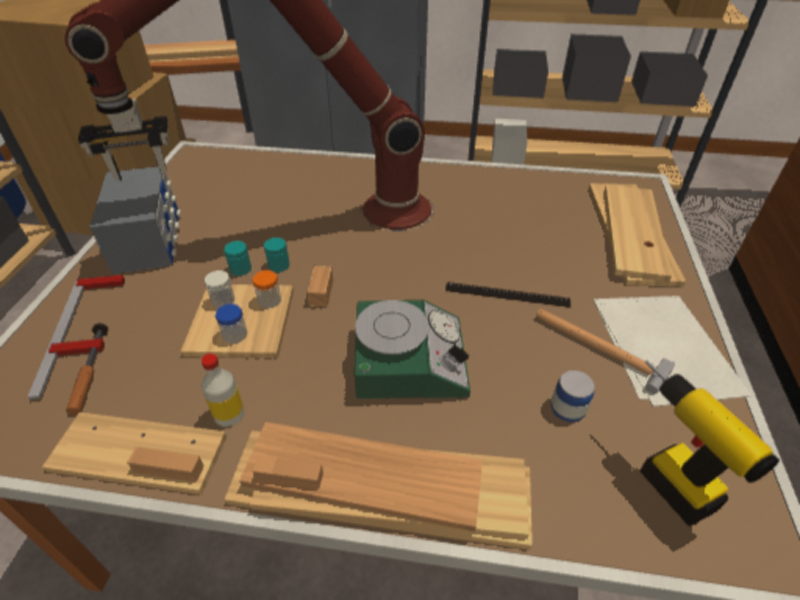

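View pics/side8.png

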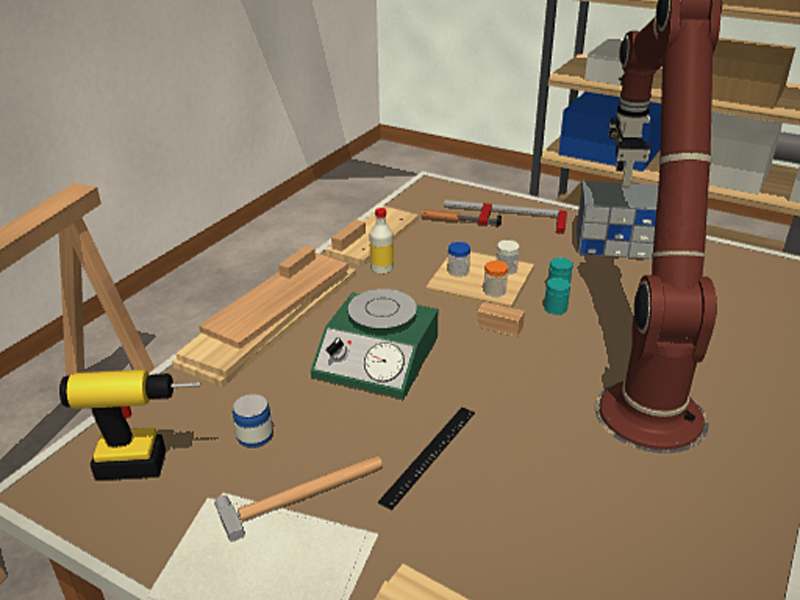

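The scene view shows the scale at about (410,350), with its pan at (392,326) and knob at (456,355). The orange jar is at (265,283); the blue (230,318) and white (218,285) jars share its plywood. Two turquoise look-alikes stand at (236,258) and (276,253). In the side view the orange jar is at (496,270), the pan at (382,308) and the knob at (337,350).

```bash
cat > h.py <<'E'
from workcell import *
import numpy as np, cv2
from scipy.spatial.transform import Rotation as R
def view(n):
    c=camera_info(n); K=np.array([[c["fx"],0,c["cx"]],[0,c["fy"],c["cy"]],[0,0,1]])
    if "view" in c: V=np.array(c["view"])
    else:
        s=state();T=np.eye(4);T[:3,:3]=R.from_rotvec(s["tcp_rot"]).as_matrix();T[:3,3]=s["tcp_pos"]
        V=np.linalg.inv(T@np.array(c["hand_eye"]))
    return K,V
def tri(p,q,A=None,B=None):
    (K1,V1),(K2,V2)=A or view("scene"),B or view("side")
    X=cv2.triangulatePoints(K1@V1[:3],K2@V2[:3],np.array(p,float).reshape(2,1),np.array(q,float).reshape(2,1))
    return (X[:3]/X[3]).ravel()
def onz(p,z,A):
    K,V=A;d=V[:3,:3].T@np.linalg.inv(K)@[p[0],p[1],1];o=-V[:3,:3].T@V[:3,3]
    return o+d*(z-o[2])/d[2]
def proj(X,A):
    K,V=A;x=K@(V[:3,:3]@np.asarray(X,float)+V[:3,3]);return x[:2]/x[2]
def rel(pos,Rm):
    "slide, angular from present pose"
    s=state();R0=R.from_rotvec(s["tcp_rot"])
    return R0.inv().apply(np.array(pos)-s["tcp_pos"]).round(1),(R0.inv()*R.from_matrix(Rm)).as_rotvec().round(4)
E
python3 - <<'E'
from h import *
f=1.5625
P={"orange":((265,278),(496,266)),"pan":((392,326),(382,308)),"knob":((457,354),(337,349)),"dial":((444,324),(384,361)),"blue":((230,314),(459,249)),"white":((218,280),(508,247)),"fl":((467,396),(313,379)),"fr":((468,393),(313,378))}
A=view("scene");B=view("side")
for k,(p,q) in P.items():
    X=tri(np.array(p)/f,np.array(q)/f);print(k,X.round(),(proj(X,A)*f).round(),(proj(X,B)*f).round(), np.hypot(*X[:2]).round())
s=cv2.imread("pics/scene.png");d=cv2.imread("pics/side.png")
t=lambda im,x,y:cv2.resize(im[y:y+100,x:x+133],(798,600),interpolation=cv2.INTER_CUBIC)
a=t(s,215,180)[:,:];b=t(d,190,175)
cv2.imwrite("pics/crop.png",np.hstack([cv2.resize(a,(400,300)),cv2.resize(b,(400,300))]))
c=np.hstack([cv2.resize(s[130:230,110:210],(400,400),interpolation=2),cv2.resize(d[130:230,270:370],(400,400),interpolation=2)])
cv2.imwrite("pics/crop2.png",np.vstack([cv2.imread("pics/crop.png")[:200+100],c[:300]]))
E
```

```text
orange [ 449. -240.   87.] [265. 277.] [496. 266.] 509.0
pan [578.  76. 107.] [391. 325.] [382. 308.] 582.0
knob [605. 212.  75.] [456. 353.] [337. 349.] 641.0
dial [510. 180.  59.] [444. 324.] [384. 361.] 541.0
blue [ 568. -280.   81.] [229. 313.] [459. 249.] 633.0
white [ 465. -349.   82.] [217. 279.] [508. 247.] 581.0
fl [650. 243.  -1.] [467. 396.] [313. 379.] 694.0
fr [648. 245.   5.] [468. 393.] [313. 378.] 692.0
```

View pics/crop2.png

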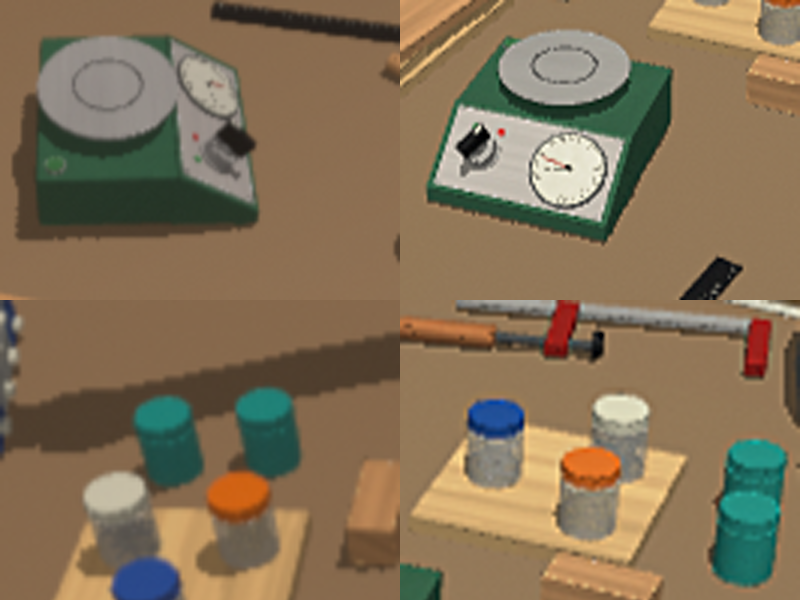

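```bash
cat >> h.py <<'E'
def frame(yaw,turn=0.0):
    "yaw: heading of the scale front; returns knob axis k, upslope u, bar x at turn, tool matrix for grasp"
    f=np.array([np.cos(yaw),np.sin(yaw),0]);z=np.array([0,0,1.]);t=np.radians(35)
    k=f*np.sin(t)+z*np.cos(t);u=-f*np.cos(t)+z*np.sin(t);l=np.cross(k,u)
    a=np.radians(30)-turn;bx=u*np.cos(a)-l*np.sin(a);by=np.cross(k,bx)
    return k,u,l,bx,lambda s=1:np.column_stack([np.cross(s*by,-k),s*by,-k])
E
python3 - <<'E'
from h import *
B=view("side");A=view("scene")
p=onz((200,241),0,B);q=onz((258.3,255.7),0,B);print("front bottom",p,q)
d=q-p;print("len",np.hypot(*d[:2]))
n=np.array([d[1],-d[0]]);n*=np.sign(n[1]);yaw=np.arctan2(n[1],n[0]);print("yaw",np.degrees(yaw))
# scene: near side bottom edge: crop (40,218)->(255,218)
a=onz((215+40/3,180+218/3),0,A);b=onz((215+255/3,180+218/3),0,A);e=b-a;print(a,b,np.hypot(*e[:2]),np.degrees(np.arctan2(e[1],e[0])))
for s in(1,-1):
    k,u,l,bx,T=frame(yaw);M=T(s);print(s,M.round(2).tolist())
    g=np.array([605,212,75])+0; print("pregrasp",(g+100*k).round(),rel(g+100*k,M))
E
```

```text
front bottom [655.26523145 237.28000252   0.        ] [448.34559436 206.1404127    0.        ]
len 209.24963624705043
yaw 98.55828945733063
[681.01826803  19.06931441   0.        ] [647.11239762 245.73219738   0.        ] 229.18479567259956 98.50763405509062
1 [[0.39, 0.92, 0.09], [0.78, -0.28, -0.57], [-0.5, 0.29, -0.82]]
pregrasp [596. 269. 157.] (array([ 654.2, -645.5,   62.2]), array([-0.4953, -0.3862, -0.7428]))
-1 [[-0.39, -0.92, 0.09], [-0.78, 0.28, -0.57], [0.5, -0.29, -0.82]]
pregrasp [596. 269. 157.] (array([ 654.2, -645.5,   62.2]), array([-0.4791,  0.6144,  2.2823]))
```

```bash
python3 - <<'E'
from h import *
k,u,l,bx,T=frame(np.radians(98.5));print(rel([592,297,260],T(1)))
E
```

```text
(array([ 661.9, -673.3,  -40.9]), array([-0.495 , -0.3864, -0.7418]))
```

Call:
drive_tool(deltas=[{"slide": [35,-35,-10],"angular": [0,0,0]},{"slide": [66,-67,-20],"angular": [-0.05,-0.04,-0.07]},{"slide": [100,-101,-30],"angular": [-0.1,-0.08,-0.15]},{"slide": [133,-135,-40],"angular": [-0.15,-0.12,-0.22]},{"slide": [166,-169,-50],"angular": [-0.2,-0.15,-0.3]}], grip=100)

```text
time_s: 0.6
tcp_pos: [351.8, -366.0, 268.8]
tcp_rot: [2.715, 1.045, -0.151]
wrist_force: [1.2, 0.2, 0.3]
opening: 1.001
finger_force: 0.0
```

```bash
python3 - <<'E'
from h import *
k,u,l,bx,T=frame(np.radians(98.5));s=state();print(s["time_s"],s["tcp_pos"],s["joints"].round(2));print(rel([592,297,260],T(1)))
E
```

```text
0.6 [ 351.83176878 -366.00776289  268.84409837] [ 0.65  0.27 -0.03  1.89  0.29  0.86 -0.39]
(array([ 609.2, -317.6, -159.1]), array([-0.288 , -0.2346, -0.4401]))
```

Call:
drive_tool(deltas=[{"slide": [43,-22,-11],"angular": [-0.03,-0.02,-0.04]},{"slide": [87,-45,-23],"angular": [-0.06,-0.05,-0.09]},{"slide": [130,-68,-34],"angular": [-0.09,-0.07,-0.13]},{"slide": [174,-91,-45],"angular": [-0.12,-0.1,-0.18]},{"slide": [218,-113,-57],"angular": [-0.15,-0.12,-0.22]}])

```text
time_s: 1.1
tcp_pos: [437.6, -132.3, 266.1]
tcp_rot: [2.424, 1.26, -0.259]
wrist_force: [1.4, -0.5, 0.3]
opening: 0.998
finger_force: 0.0
```

```bash
python3 - <<'E'
from h import *
k,u,l,bx,T=frame(np.radians(98.5));s=state();print(s["time_s"],s["tcp_pos"],s["joints"].round(2));print(rel([592,297,260],T(1)))
E
```

```text
1.1 [ 437.63637875 -132.27954287  266.1253072 ] [ 0.07  0.26 -0.17  1.98  0.58  1.   -1.04]
(array([ 410.2,  -97.4, -174.3]), array([-0.1399, -0.1127, -0.222 ]))
```

Call:
drive_tool(deltas=[{"slide": [42,-10,-18],"angular": [-0.02,-0.02,-0.03]},{"slide": [84,-20,-36],"angular": [-0.04,-0.03,-0.06]},{"slide": [126,-30,-54],"angular": [-0.06,-0.05,-0.1]},{"slide": [168,-40,-72],"angular": [-0.08,-0.06,-0.13]},{"slide": [210,-50,-90],"angular": [-0.1,-0.08,-0.16]}])

```text
time_s: 1.6
tcp_pos: [517.1, 87.1, 263.9]
tcp_rot: [2.211, 1.398, -0.327]
wrist_force: [0.5, -0.4, 0.2]
opening: 1.001
finger_force: 0.0
```

```bash
python3 - <<'E'
from h import *
k,u,l,bx,T=frame(np.radians(98.5));s=state();print(s["time_s"],s["tcp_pos"],s["joints"].round(2));print(rel([592,297,198],T(1)))
E
```

```text
1.6 [517.0985538   87.08761079 263.85767996] [-0.33  0.49 -0.27  1.69  0.64  1.33 -1.31]
(array([225.4, -24.7, -50.8]), array([-0.041 , -0.0324, -0.0628]))
```

Call:
drive_tool(deltas=[{"slide": [45,-5,-10],"angular": [-0.02,-0.02,-0.03]},{"slide": [90,-10,-20],"angular": [-0.04,-0.03,-0.06]},{"slide": [135,-15,-30],"angular": [-0.04,-0.03,-0.06]},{"slide": [180,-20,-40],"angular": [-0.04,-0.03,-0.06]},{"slide": [225,-25,-51],"angular": [-0.04,-0.03,-0.06]}], grip=40)

```text
time_s: 2.1
tcp_pos: [591.8, 296.8, 197.5]
tcp_rot: [2.128, 1.444, -0.35]
wrist_force: [0.7, 0.0, 0.2]
opening: 0.616
finger_force: 0.0
```

Call:
drive_tool(deltas=[{"slide": [0,0,0],"angular": [0,0,0]},{"slide": [0,0,0],"angular": [0,0,0]},{"slide": [0,0,0],"angular": [0,0,0]}])

```text
time_s: 2.4
tcp_pos: [591.9, 293.8, 199.4]
tcp_rot: [2.129, 1.441, -0.349]
wrist_force: [0.0, -0.2, -0.6]
opening: 0.41
finger_force: 0.0
```

```bash
python3 - <<'E'
from h import *
k,u,l,bx,T=frame(np.radians(98.5));s=state();print(s["time_s"],s["tcp_pos"],s["joints"].round(2));print(rel([592,297,198],T(1)))
A=view("wrist");np.savez("w1.npz",K=A[0],V=A[1]);im=get_image("wrist");cv2.imwrite("pics/w1.png",im)
cv2.imwrite("pics/w1b.png",cv2.resize(im,(800,600),interpolation=2))
print(proj([605,212,75],A)*1.5625,proj([578,76,112],A)*1.5625)
E
```

```text
2.4 [591.89995338 293.80443452 199.44544636] [-0.6   0.84 -0.28  1.21  0.66  1.56 -1.37]
(array([ 3.2, -1.2, -0.6]), array([-0.0013, -0.0021, -0.0057]))
[400.78801135 280.3689777 ] [428.45626694 417.6044151 ]
```

View pics/w1b.png

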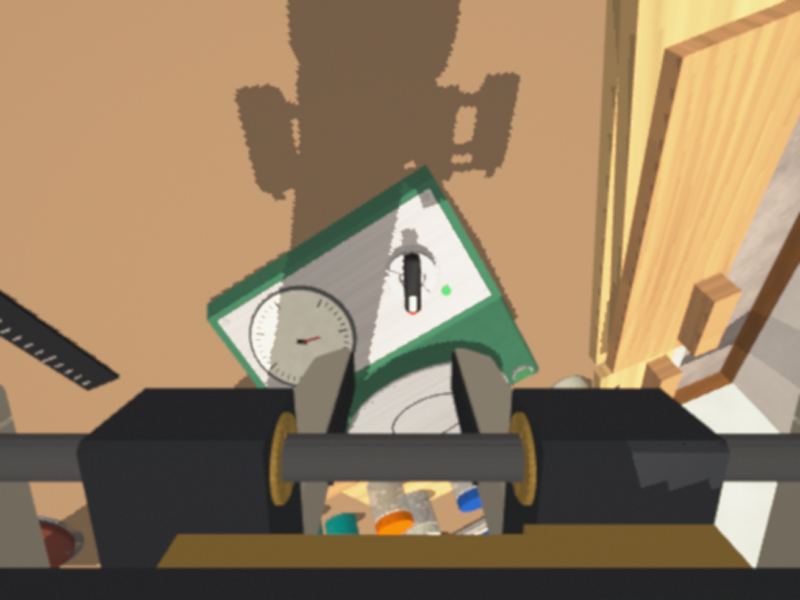

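The wrist view shows the T-bar standing upright in the picture from (412,255) to (413,313). Its white end is at the red dot (413,313) and the green dot is at (446,290). The bar lies along the tool's x axis, as planned.

```bash
python3 - <<'E'
from h import *
z=np.load("w1.npz");W=(z["K"],z["V"]);f=1.5625;w=(412.5/f,283/f)
S=view("scene");D=view("side")
for n,p,C in(("scene",(293.3,227.3),S),("side",(215,221),D)):
    X=tri(p,w,C,W);print(n,X,proj(X,C),proj(X,W)*f)
# dots on the slope plane: green dot wrist + side red dot
print("red",tri((215+196/3,180+137/3),(413/f,313/f),S,W),tri((190+101/3,175+132/3),(413/f,313/f),D,W))
print("green",tri((215+198/3,180+160/3),(446/f,290/f),S,W))
# slope plane check from pan/dial etc: dial centre
print("dial",tri((190+168/3,175+169/3),(303/f,336/f),D,W),tri((215+210/3,180+84/3),(303/f,336/f),S,W))
E
```

```text
scene [613.50945122 215.06126066  82.06444358] [293.04573511 226.7724163 ] [413.56704689 279.35823674]
side [611.91764096 204.95959434  77.45466065] [214.94269974 221.14688123] [413.29889135 284.94875653]
red [605.02658998 174.38542956  73.47611475] [602.98422291 167.12310335  66.37145749]
green [634.82410486 179.56493311  70.91930389]
dial [513.20296757 173.34196031  51.61683046] [516.03071279 183.37100108  60.9574321 ]
```

```bash
python3 - <<'E'
from h import *
z=np.load("w1.npz");W=(z["K"],z["V"]);f=1.5625
k,u,l,bx,T=frame(np.radians(98.5));by=np.cross(k,bx)
for g in([613,211,78],[612,210,79.5],[612,208,78]):
    g=np.array(g,float);print(g,[ (proj(g+a*bx*19+b*k*12,W)*f).round().tolist() for a in(-1,1) for b in(-1,1)], "foot@slope",(k@g))
g=np.array([612,210,79.]);print(rel(g+60*k,T(1)),state()["tcp_pos"])
im=cv2.imread("pics/w1.png");c=im[150:215,235:310];cv2.imwrite("pics/w1c.png",cv2.resize(c,(690,598),interpolation=2))
E
```

```text
[613. 211.  78.] [[412.0, 250.0], [413.0, 256.0], [412.0, 301.0], [413.0, 310.0]] foot@slope 131.6189993575627
[612.  210.   79.5] [[412.0, 253.0], [413.0, 259.0], [412.0, 304.0], [413.0, 313.0]] foot@slope 132.36523122488927
[612. 208.  78.] [[412.0, 254.0], [413.0, 259.0], [412.0, 304.0], [413.0, 313.0]] foot@slope 130.0019507696522
(array([ 2.9,  6.8, 88.2]), array([-0.0012, -0.0027, -0.0065])) [592.05630292 293.55037789 200.03213704]
```

View pics/w1c.png

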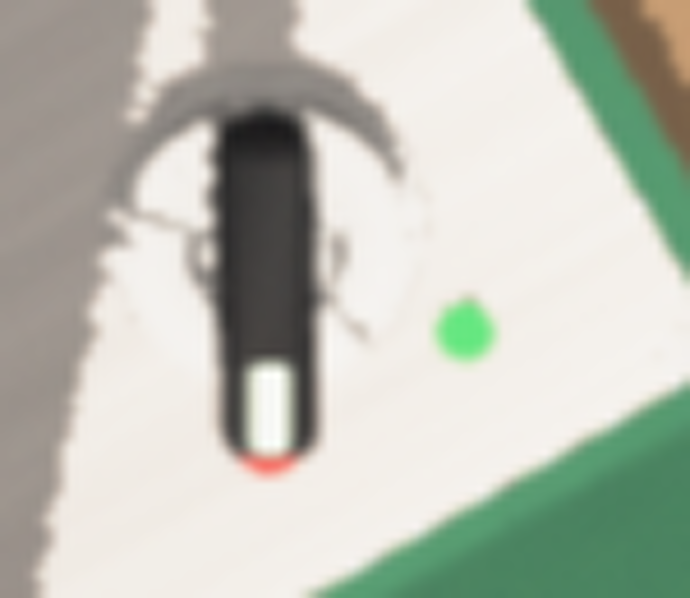

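Call:
drive_tool(deltas=[{"slide": [2,4,40],"angular": [0,0,-0.006]},{"slide": [3.5,7,80],"angular": [-0.001,-0.003,-0.006]},{"slide": [3.7,7,116],"angular": [-0.001,-0.003,-0.006]},{"slide": [3.7,7,116],"angular": [-0.001,-0.003,-0.006]},{"slide": [3.7,7,116],"angular": [-0.001,-0.003,-0.006]}])

```text
time_s: 2.95
tcp_pos: [609.7, 230.3, 105.3]
tcp_rot: [2.125, 1.447, -0.351]
wrist_force: [0.4, 0.7, 0.1]
opening: 0.398
finger_force: 0.0
```

```bash
python3 - <<'E'
from h import *
k,u,l,bx,T=frame(np.radians(98.5));g=np.array([612,209,79.]);s=state();print(s["tcp_pos"],s["time_s"],rel(g-9*k,T(1)),s["wrist_force"])
E
```

```text
[609.71915758 230.29989105 105.29783074] 2.95 (array([-2.6,  0.5, 42.8]), array([-0.0008, -0.0012, -0.0001])) [0.42674359 0.73144447 0.12397811]
```

Call:
drive_tool(deltas=[{"slide": [-2.6,0.5,20],"angular": [0,0,0]},{"slide": [-2.6,0.5,35],"angular": [0,0,0]},{"slide": [-2.6,0.5,42],"angular": [0,0,0]},{"slide": [-2.6,0.5,42],"angular": [0,0,0]},{"slide": [-2.6,0.5,42],"angular": [0,0,0]}])

```text
time_s: 3.45
tcp_pos: [612.4, 205.9, 71.2]
tcp_rot: [2.124, 1.449, -0.351]
wrist_force: [-0.1, 0.7, 0.2]
opening: 0.399
finger_force: 0.0
```

```bash
python3 - <<'E'
from h import *
k,u,l,bx,T=frame(np.radians(98.5));g=np.array([612,209,79.]);s=state();print(s["tcp_pos"],s["time_s"],rel(g-9*k,T(1)),s["wrist_force"])
im=get_image("side")[195:245,190:256];im2=get_image("wrist")[150:300,160:350]
cv2.imwrite("pics/g1.png",np.hstack([cv2.resize(im,(396,400),interpolation=2),cv2.resize(im2,(400,400),interpolation=2)]))
E
```

```text
[612.44602238 205.94421531  71.21659694] 3.45 (array([-1.7,  1. ,  0.8]), array([-0.0003, -0.0022,  0.002 ])) [-0.09858961  0.7084009   0.2341516 ]
```

View pics/g1.png

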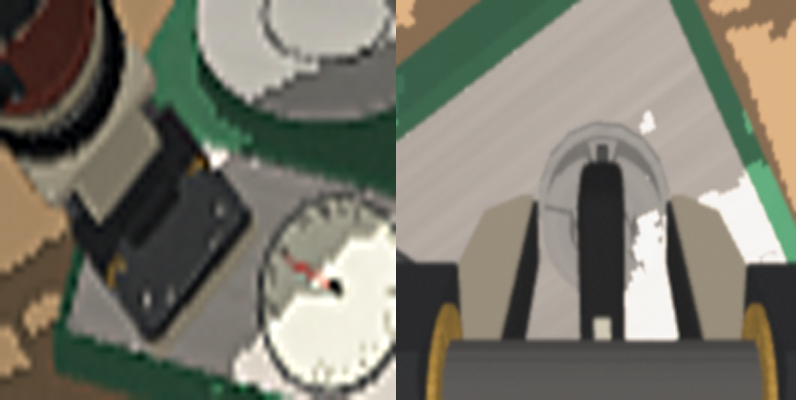

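The bar at (601,250) sits midway between the pads, and the collar is visible below the tips. I'll close on it.

Call:
drive_tool(deltas=[{"slide": [-1,0,0],"angular": [0,0,0]},{"slide": [-1,0,0],"angular": [0,0,0]},{"slide": [-1,0,0],"angular": [0,0,0]},{"slide": [-1,0,0],"angular": [0,0,0]},{"slide": [-1,0,0],"angular": [0,0,0]}], grip=0, squeeze=45)

```text
time_s: 4.05
tcp_pos: [612.3, 204.2, 71.4]
tcp_rot: [2.123, 1.448, -0.351]
wrist_force: [0.2, 0.9, 1.8]
opening: 0.15
finger_force: 45.0
```

Call:
drive_tool(deltas=[{"slide": [0,0,-4],"angular": [0,0,0]},{"slide": [0,0,-8],"angular": [0,0,0]},{"slide": [0,0,-12],"angular": [0,0,0]},{"slide": [0,0,-14],"angular": [0,0,0]},{"slide": [0,0,-14],"angular": [0,0,0]}])

```text
time_s: 4.55
tcp_pos: [610.8, 211.7, 82.4]
tcp_rot: [2.123, 1.448, -0.353]
wrist_force: [3.1, -2.7, -6.8]
opening: 0.148
finger_force: 45.0
```

Call:
drive_tool(deltas=[{"slide": [0,0,0],"angular": [0,0,-0.12]},{"slide": [0,0,0],"angular": [0,0,-0.24]},{"slide": [0,0,0],"angular": [0,0,-0.36]},{"slide": [0,0,0],"angular": [0,0,-0.48]},{"slide": [0,0,0],"angular": [0,0,-0.54]}])

```text
time_s: 5.05
tcp_pos: [612.0, 211.5, 82.4]
tcp_rot: [1.695, 2.01, -0.546]
wrist_force: [5.2, -1.1, -7.1]
opening: 0.147
finger_force: 45.0
```

```bash
python3 - <<'E'
from h import *
for t in(.54,1.05):
    k,u,l,bx,T=frame(np.radians(98.5),t);g=np.array([612,209,79.]);s=state();print(s["tcp_pos"],s["time_s"],rel(g+4.5*k,T(1)),s["wrist_force"],s["moment"],s["opening"],s["joints"].round(2))
E
```

```text
[611.99166908 211.52605343  82.41670553] 5.05 (array([-0.1, -0.4, -0.3]), array([ 0.0015, -0.0007,  0.0043])) [ 5.19518501 -1.06051717 -7.06736548] [ 1.03789406 -0.91530163  0.62089839] 0.14732557340733024 [-0.44  0.93 -0.36  1.41  0.82  1.34 -0.95]
[611.99166908 211.52605343  82.41670553] 5.05 (array([-0.1, -0.4, -0.3]), array([ 1.700e-03, -3.000e-04, -5.057e-01])) [ 5.19518501 -1.06051717 -7.06736548] [ 1.03789406 -0.91530163  0.62089839] 0.14732557340733024 [-0.44  0.93 -0.36  1.41  0.82  1.34 -0.95]
```

Call:
drive_tool(deltas=[{"slide": [0,0,0],"angular": [0,0,-0.12]},{"slide": [0,0,0],"angular": [0,0,-0.24]},{"slide": [0,0,0],"angular": [0,0,-0.36]},{"slide": [0,0,0],"angular": [0,0,-0.48]},{"slide": [0,0,0],"angular": [0,0,-0.52]}])

```text
time_s: 5.55
tcp_pos: [612.9, 212.0, 82.3]
tcp_rot: [1.158, 2.454, -0.706]
wrist_force: [5.3, -2.0, -7.1]
opening: 0.151
finger_force: 45.0
```

Call:
drive_tool(deltas=[{"slide": [0,0,2],"angular": [0,0,0]},{"slide": [0,0,4],"angular": [0,0,0]},{"slide": [0,0,6],"angular": [0,0,0]},{"slide": [0,0,6],"angular": [0,0,0]}])

```text
time_s: 5.95
tcp_pos: [613.4, 209.1, 78.0]
tcp_rot: [1.161, 2.451, -0.704]
wrist_force: [5.9, -0.9, -4.9]
opening: 0.148
finger_force: 45.0
```

```bash
python3 - <<'E'
from h import *
k,u,l,bx,T=frame(np.radians(98.5),1.05);g=np.array([612,209,79.]);s=state();print(s["tcp_pos"],s["time_s"],rel(g-1.5*k,T(1)),s["wrist_force"]@k,s["moment"],s["opening"],s["joints"].round(2))
E
```

```text
[613.41539492 209.09001564  78.04289853] 5.95 (array([ 0.3, -1.4,  0.6]), array([0.0046, 0.0004, 0.0101])) -4.989547574994434 [ 1.07240189 -1.08388123  0.78281061] 0.1480637119426659 [-0.38  0.95 -0.46  1.42  0.89  1.38 -0.48]
```

Call:
drive_tool(deltas=[{"slide": [0,0,0],"angular": [0,0,0]},{"slide": [0,0,0],"angular": [0,0,0]},{"slide": [0,0,0],"angular": [0,0,0]},{"slide": [0,0,0],"angular": [0,0,0]}], grip=40)

```text
time_s: 6.35
tcp_pos: [610.6, 209.3, 78.2]
tcp_rot: [1.161, 2.454, -0.71]
wrist_force: [-0.0, -0.3, -0.4]
opening: 0.393
finger_force: 0.0
```

Call:
drive_tool(deltas=[{"slide": [0,0,-15],"angular": [0,0,0]},{"slide": [0,0,-40],"angular": [0,0,0]},{"slide": [0,0,-80],"angular": [0,0,0]},{"slide": [0,0,-120],"angular": [0,0,0]},{"slide": [0,0,-140],"angular": [0,0,0]}])

```text
time_s: 6.85
tcp_pos: [598.5, 292.6, 196.5]
tcp_rot: [1.16, 2.457, -0.7]
wrist_force: [0.4, -0.1, -0.4]
opening: 0.399
finger_force: 0.0
```

Call:
drive_tool(deltas=[{"slide": [0,0,0],"angular": [0,0,0]},{"slide": [0,0,0],"angular": [0,0,0]}])

```text
time_s: 7.05
tcp_pos: [599.1, 288.1, 192.6]
tcp_rot: [1.161, 2.454, -0.71]
wrist_force: [0.3, -0.8, -0.2]
opening: 0.4
finger_force: 0.0
```

```bash
python3 - <<'E'
from h import *
s=state();print(s["tcp_pos"],s["time_s"],s["joints"].round(2))
A=view("wrist");np.savez("w2.npz",K=A[0],V=A[1]);im=get_image("wrist");cv2.imwrite("pics/w2.png",im)
k,u,l,bx,T=frame(np.radians(98.5),1.05)
g=np.array([612,209,79.]);print([(proj(g+7.5*k+a*bx*19+12*k,A)*1.5625).round() for a in(-1,1)],proj([578,76,112],A)*1.5625)
cv2.imwrite("pics/w2b.png",cv2.resize(im,(800,600),interpolation=2))
E
```

```text
[599.07615071 288.12994143 192.63894826] 7.05 [-0.49  0.88 -0.49  1.2   0.8   1.63 -0.38]
[array([403., 268.]), array([402., 324.])] [272.66989113 366.86520251]
```

View pics/w2b.png

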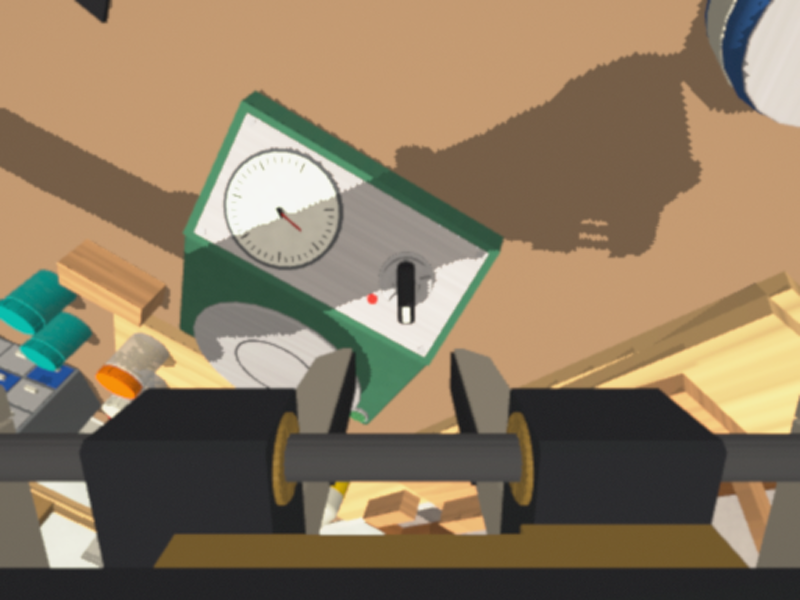

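The white mark now covers the green dot at (406,315) and the red dot is exposed at (372,299), so the knob is in the open notch and released. The pan ring is at about (275,365). Next is the jar.

```bash
python3 - <<'E'
from h import *
f=1.5625;S=view("scene")
for n,p,z in(("tq1",(236,247),72),("tq2",(276,243),72),("offcut",(320,275),45),("orange",(265,278),90),("blue",(230,313),90),("white",(217,279),90),("glue",(210,362),170)):
    print(n,onz(np.array(p)/f,z,S).round())
def down(a): 
    x=np.array([np.cos(a+np.pi/2),np.sin(a+np.pi/2),0]);z=np.array([0,0,-1.]);return np.column_stack([x,np.cross(z,x),z])
s=state();print(rel([599,288,260],down(0)))
for a in(-40,-10,0,45): print(a,rel([449,-240,230],down(np.radians(a))))
E
```

```text
tq1 [ 331. -356.   72.]
tq2 [ 301. -262.   72.]
offcut [ 375. -132.   45.]
orange [ 454. -236.   90.]
blue [ 575. -274.   90.]
white [ 473. -344.   90.]
glue [ 773. -217.  170.]
(array([-32.8, -19.7, -56.4]), array([-0.1225,  0.6116,  0.6647]))
-40 (array([-253.4, -414.8,  255.7]), array([0.0998, 0.6546, 1.3383]))
-10 (array([-253.4, -414.8,  255.7]), array([-0.0695,  0.6268,  0.8334]))
0 (array([-253.4, -414.8,  255.7]), array([-0.1225,  0.6116,  0.6647]))
45 (array([-253.4, -414.8,  255.7]), array([-0.3408,  0.5085, -0.0958]))
```

```bash
cat >> h.py <<'E'
def down(a):
    a=np.radians(a);x=np.array([-np.sin(a),np.cos(a),0]);z=np.array([0,0,-1.]);return np.column_stack([x,np.cross(z,x),z])
E
python3 - <<'E'
from h import *
print(rel([570,170,260],down(30)),rel([515,0,260],down(30)))
E
```

```text
(array([ -88.2, -106.5,    8.2]), array([-0.2717,  0.549 ,  0.1578])) (array([-159.9, -241.8,  100.2]), array([-0.2717,  0.549 ,  0.1578]))
```

Call:
drive_tool(deltas=[{"slide": [-30,-35,-10],"angular": [-0.05,0.11,0.03]},{"slide": [-60,-70,-8],"angular": [-0.11,0.22,0.06]},{"slide": [-88,-106,8],"angular": [-0.16,0.33,0.09]},{"slide": [-106,-141,30],"angular": [-0.22,0.44,0.12]},{"slide": [-124,-175,54],"angular": [-0.27,0.549,0.158]}], grip=100)

```text
time_s: 7.6
tcp_pos: [541.3, 82.3, 260.5]
tcp_rot: [-1.576, -2.716, -0.006]
wrist_force: [1.2, -0.8, -0.1]
opening: 0.781
finger_force: 0.0
```

```bash
python3 - <<'E'
from h import *
s=state();print(s["tcp_pos"],s["time_s"],s["joints"].round(2),rel([451,-238,230],down(30)))
E
```

```text
[541.270647    82.30902018 260.46138946] 7.6 [ 0.29  0.5  -0.75  1.65  0.36  1.14 -0.03] (array([-233.4, -237.4,   29.1]), array([ 0.0024, -0.0033, -0.0043]))
```

Call:
drive_tool(deltas=[{"slide": [0,0,0],"angular": [0,0,0]},{"slide": [0,0,0],"angular": [0,0,0]}])

```text
time_s: 7.8
tcp_pos: [541.8, 78.0, 259.1]
tcp_rot: [-1.587, -2.708, 0.005]
wrist_force: [0.5, 0.9, 0.2]
opening: 0.951
finger_force: 0.0
```

```bash
cat >> h.py <<'E'
def rect(im,A,c,z,half=90,n=720):
    "top-down view of plane z about c; pixel (i,j): x=c0+(i/n-.5)*2half, y likewise"
    g=np.linspace(-half,half,n);X=np.stack(np.meshgrid(c[0]+g,c[1]+g)+[np.full((n,n),float(z))],-1)
    K,V=A;q=(X@V[:3,:3].T+V[:3,3])@K.T;m=(q[...,:2]/q[...,2:]).astype(np.float32)
    return cv2.remap(im,m[...,0],m[...,1],cv2.INTER_CUBIC)
def circ(r,c,rad,half=90,n=720,tol=4):
    s=n/(2*half);G=cv2.GaussianBlur(cv2.cvtColor(r,cv2.COLOR_BGR2GRAY),(7,7),0)
    h=cv2.HoughCircles(G,cv2.HOUGH_GRADIENT,1,20,param1=60,param2=12,minRadius=int((rad-tol)*s),maxRadius=int((rad+tol)*s))
    return [] if h is None else [(c[0]+a/s-half,c[1]+b/s-half,d/s) for a,b,d in h[0][:3]]
E
python3 - <<'E'
from h import *
A=view("wrist");im=get_image("wrist");cv2.imwrite("pics/w3.png",im);np.savez("w3.npz",K=A[0],V=A[1])
s=state();print(s["tcp_pos"])
c=(578,76);r=rect(im,A,c,112);print(circ(r,c,35.5),circ(r,c,75))
S=view("scene");sc=cv2.imread("pics/scene.png");r2=rect(sc,S,c,112);print("scene",circ(r2,c,35.5),circ(r2,c,75))
cv2.imwrite("pics/rect.png",np.hstack([cv2.resize(r,(400,400)),cv2.resize(r2,(400,400))]))
E
```

```text
[541.4537184   82.88210072 259.62471455]Traceback (most recent call last):
  File "<stdin>", line 4, in <module>
  File "h.py", line 34, in rect
    g=np.linspace(-half,half,n);X=np.stack(np.meshgrid(c[0]+g,c[1]+g)+[np.full((n,n),float(z))],-1)
                                           ~~~~~~~~~~~~~~~~~~~~~~~~~~^~~~~~~~~~~~~~~~~~~~~~~~~~
TypeError: can only concatenate tuple (not "list") to tuple
```

```bash
sed -i 's/np.meshgrid(c\[0\]+g,c\[1\]+g)+\[/[*np.meshgrid(c[0]+g,c[1]+g)]+[/' h.py && python3 - <<'E'
from h import *
z=np.load("w3.npz");A=(z["K"],z["V"]);im=cv2.imread("pics/w3.png")
c=(578,76);r=rect(im,A,c,112);print(circ(r,c,35.5),circ(r,c,75))
S=view("scene");sc=cv2.imread("pics/scene.png");r2=rect(sc,S,c,112);print("scene",circ(r2,c,35.5),circ(r2,c,75))
cv2.imwrite("pics/rect.png",np.hstack([cv2.resize(r,(400,400)),cv2.resize(r2,(400,400))]))
E
```

```text
[(np.float32(580.125), np.float32(75.625), np.float32(37.25)), (np.float32(580.375), np.float32(80.625), np.float32(32.475)), (np.float32(577.375), np.float32(71.375), np.float32(31.925))] [(np.float32(579.875), np.float32(76.125), np.float32(74.25)), (np.float32(581.625), np.float32(71.375), np.float32(78.85)), (np.float32(584.875), np.float32(75.875), np.float32(78.85))]
scene [] []
```

View pics/rect.png

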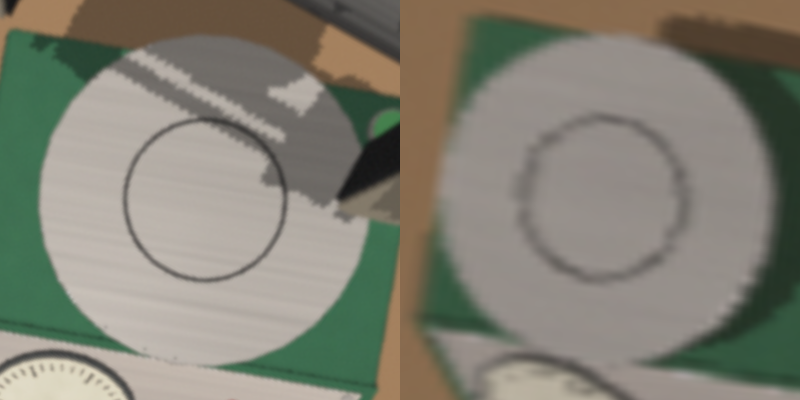

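The rectified views agree: ring and pan centre at about (205,200) of each, which gives a pan centre of (580, 75.5). On to the orange jar.

Call:
drive_tool(deltas=[{"slide": [-30,-31,5],"angular": [0,0,0]},{"slide": [-64,-65,10],"angular": [0,0,0]},{"slide": [-98,-99,15],"angular": [0,0,0]},{"slide": [-132,-133,20],"angular": [0,0,0]},{"slide": [-166,-167,25],"angular": [0,0,0]}])

```text
time_s: 8.35
tcp_pos: [480.6, -139.7, 234.8]
tcp_rot: [-1.56, -2.725, -0.002]
wrist_force: [0.6, 0.1, -0.0]
opening: 0.999
finger_force: 0.0
```

Call:
drive_tool(deltas=[{"slide": [-30,-32,3],"angular": [0,0,0]},{"slide": [-50,-54,5],"angular": [0,0,0]},{"slide": [-65,-68,6],"angular": [0,0,0]},{"slide": [-65,-68,6],"angular": [0,0,0]},{"slide": [-65,-68,6],"angular": [0,0,0]}])

```text
time_s: 8.85
tcp_pos: [455.2, -228.7, 229.0]
tcp_rot: [-1.563, -2.723, -0.004]
wrist_force: [-0.2, 1.0, 0.3]
opening: 1.003
finger_force: 0.0
```

```bash
python3 - <<'E'
from h import *
s=state();print(s["tcp_pos"],s["time_s"],s["joints"].round(2),rel([451,-238,230],down(30)))
A=view("wrist");im=get_image("wrist");cv2.imwrite("pics/w4.png",im);np.savez("w4.npz",K=A[0],V=A[1])
hsv=cv2.cvtColor(im,cv2.COLOR_BGR2HSV)
c=(451,-238);r=rect(im,A,c,90);H=cv2.cvtColor(r,cv2.COLOR_BGR2HSV)
m=cv2.inRange(H,(5,170,120),(17,255,255));m=cv2.morphologyEx(m,cv2.MORPH_OPEN,np.ones((7,7)))
cs=max(cv2.findContours(m,0,2)[0],key=cv2.contourArea);(x,y),rad=cv2.minEnclosingCircle(cs);b=cv2.boundingRect(cs)
print("lid",c[0]+x/4-90,c[1]+y/4-90,rad/4,np.array(b)/4,circ(r,c,27.5))
cv2.imwrite("pics/r4.png",np.hstack([cv2.resize(r,(400,400)),cv2.resize(im,(400,300))[:].copy() if 0 else cv2.resize(im,(400,400))]))
E
```

```text
[ 455.23239369 -228.69546604  228.9823855 ] 8.85 [ 0.93  0.47 -0.74  1.79  0.36  1.02  0.57] (array([-5.9, -8.3, -1. ]), array([ 0.0013, -0.0029,  0.005 ]))
lid 450.58245849609375 -238.2091827392578 28.584680557250977 [62.5  61.25 54.   56.75] [(np.float32(450.125), np.float32(-238.625), np.float32(27.85)), (np.float32(446.375), np.float32(-228.125), np.float32(24.475)), (np.float32(452.125), np.float32(-244.125), np.float32(30.8))]
```

View pics/r4.png

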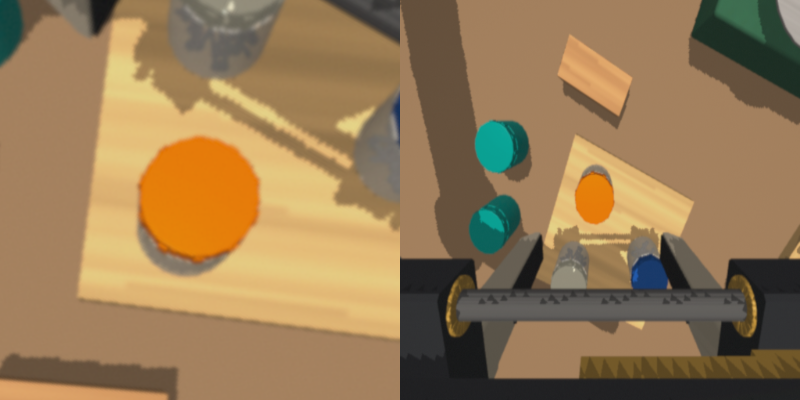

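The rectified left half shows the orange lid at (199,199), centre (450.4, −238.4) and radius about 28 mm, which matches a jar lid at z = 90. The turquoise jars are in the wrist half at (500,147) and (497,222), well clear.

Call:
drive_tool(deltas=[{"slide": [-4,-6,10],"angular": [0,0,0]},{"slide": [-6,-9,20],"angular": [0,0,0]},{"slide": [-6,-9,50],"angular": [0,0,0]},{"slide": [-6,-9,80],"angular": [0,0,0]},{"slide": [-6,-9,80],"angular": [0,0,0]}])

```text
time_s: 9.4
tcp_pos: [445.8, -240.5, 145.4]
tcp_rot: [-1.565, -2.712, 0.0]
wrist_force: [0.1, 1.2, 0.8]
opening: 1.002
finger_force: 0.0
```

Call:
drive_tool(deltas=[{"slide": [0,0,0],"angular": [0,0,0]},{"slide": [0,0,0],"angular": [0,0,0]}])

```text
time_s: 9.6
tcp_pos: [450.2, -241.5, 150.4]
tcp_rot: [1.57, 2.72, 0.002]
wrist_force: [0.3, -0.3, 1.0]
opening: 1.001
finger_force: 0.0
```

```bash
python3 - <<'E'
from h import *
s=state();print(s["tcp_pos"],s["time_s"],rel([450.3,-238.5,42],down(30)))
E
```

```text
[ 450.18647849 -241.50644437  150.44329761] 9.6 (array([  2.6,   1.4, 108.4]), array([0.002 , 0.0006, 0.0003]))
```

Call:
drive_tool(deltas=[{"slide": [1.5,1,15],"angular": [0,0,0]},{"slide": [2,1,30],"angular": [0,0,0]},{"slide": [2,1,42],"angular": [0,0,0]},{"slide": [2,1,45],"angular": [0,0,0]},{"slide": [2,1,45],"angular": [0,0,0]}])

```text
time_s: 10.1
tcp_pos: [449.3, -239.3, 104.5]
tcp_rot: [-1.571, -2.72, -0.001]
wrist_force: [0.6, -0.2, 0.6]
opening: 1.0
finger_force: 0.0
```

```bash
python3 - <<'E'
from h import *
s=state();print(s["tcp_pos"],s["time_s"],rel([450.3,-238.5,42],down(30)))
E
```

```text
[ 449.25126549 -239.33245788  104.50736124] 10.1 (array([ 0.1,  1.3, 62.5]), array([ 0.0006, -0.0008, -0.0001]))
```

Within about 1 mm. I'll go down and grip.

Call:
drive_tool(deltas=[{"slide": [0,1,15],"angular": [0,0,0]},{"slide": [0,1,32],"angular": [0,0,0]},{"slide": [0,1,50],"angular": [0,0,0]},{"slide": [0,1,60],"angular": [0,0,0]},{"slide": [0,1,62],"angular": [0,0,0]}])

```text
time_s: 10.6
tcp_pos: [449.7, -238.6, 41.9]
tcp_rot: [-1.57, -2.719, -0.001]
wrist_force: [-0.3, -0.4, 0.1]
opening: 1.001
finger_force: 0.0
```

Call:
drive_tool(deltas=[{"slide": [0,0,0],"angular": [0,0,0]},{"slide": [0,0,0],"angular": [0,0,0]},{"slide": [0,0,0],"angular": [0,0,0]},{"slide": [0,0,0],"angular": [0,0,0]},{"slide": [0,0,0],"angular": [0,0,0]}], grip=50, squeeze=20)

```text
time_s: 11.1
tcp_pos: [450.0, -238.8, 42.6]
tcp_rot: [-1.571, -2.72, -0.001]
wrist_force: [-0.6, -0.6, 0.3]
opening: 0.617
finger_force: 0.0
```

Call:
drive_tool(deltas=[{"slide": [0,0,0],"angular": [0,0,0]},{"slide": [0,0,0],"angular": [0,0,0]},{"slide": [0,0,0],"angular": [0,0,0]}])

```text
time_s: 11.4
tcp_pos: [450.0, -238.8, 42.6]
tcp_rot: [-1.571, -2.72, -0.001]
wrist_force: [-0.3, 0.1, 2.5]
opening: 0.595
finger_force: 20.0
```

```bash
python3 - <<'E'
from h import *
s=state();print(s["tcp_pos"],s["time_s"],s["opening"],s["wrist_force"],s["finger_force"],rel([450.3,-238.5,42],down(30)))
E
```

```text
[ 450.04926164 -238.75350478   42.55502121] 11.4 0.5949040407416304 [-0.33030012  0.0933455   2.51049343] 20.000493228435516 (array([0.1, 0.3, 0.6]), array([ 0.0006, -0.0006, -0.0001]))
```

Call:
drive_tool(deltas=[{"slide": [0,0,-8],"angular": [0,0,0]},{"slide": [0,0,-25],"angular": [0,0,0]},{"slide": [0,0,-55],"angular": [0,0,0]},{"slide": [0,0,-95],"angular": [0,0,0]},{"slide": [0,0,-140],"angular": [0,0,0]}], squeeze=30)

```text
time_s: 11.9
tcp_pos: [447.9, -238.3, 182.3]
tcp_rot: [-1.567, -2.716, -0.001]
wrist_force: [0.6, -1.7, -3.4]
opening: 0.596
finger_force: 30.0
```

Call:
drive_tool(deltas=[{"slide": [0,0,-20],"angular": [0,0,0]},{"slide": [0,0,-25],"angular": [0,0,0]},{"slide": [0,0,-25],"angular": [0,0,0]}])

```text
time_s: 12.2
tcp_pos: [449.0, -238.9, 206.9]
tcp_rot: [-1.57, -2.719, -0.0]
wrist_force: [0.2, 0.1, -4.3]
opening: 0.598
finger_force: 30.0
```

```bash
python3 - <<'E'
from h import *
s=state();print(s["tcp_pos"],s["time_s"],s["opening"],s["wrist_force"],s["finger_force"],rel([580,75.5,205],down(30)))
E
```

```text
[ 448.99422745 -238.89474303  206.91479979] 12.2 0.5984049216210882 [ 0.22218068  0.07376687 -4.31816504] 29.999296367168427 (array([206.9, 270.6,   2.1]), array([-0.0008, -0.0017, -0.0003]))
```

Call:
drive_tool(deltas=[{"slide": [9,12,0],"angular": [0,0,0]},{"slide": [27,36,0],"angular": [0,0,0]},{"slide": [51,67,0],"angular": [0,0,0]},{"slide": [75,98,0],"angular": [0,0,0]},{"slide": [99,130,0],"angular": [0,0,0]}])

```text
time_s: 12.7
tcp_pos: [512.2, -85.4, 205.5]
tcp_rot: [-1.567, -2.717, -0.0]
wrist_force: [1.4, 0.7, -4.3]
opening: 0.598
finger_force: 30.0
```

Call:
drive_tool(deltas=[{"slide": [24,31,0],"angular": [0,0,0]},{"slide": [48,63,0],"angular": [0,0,0]},{"slide": [72,94,0],"angular": [0,0,0]},{"slide": [92,120,0],"angular": [0,0,0]},{"slide": [104,136,0],"angular": [0,0,0]}])

```text
time_s: 13.2
tcp_pos: [577.7, 75.5, 205.5]
tcp_rot: [-1.56, -2.72, -0.002]
wrist_force: [0.1, -0.4, -4.0]
opening: 0.597
finger_force: 30.0
```

Call:
drive_tool(deltas=[{"slide": [3,3,0],"angular": [0,0,0]},{"slide": [3,3,0],"angular": [0,0,0]},{"slide": [3,3,0],"angular": [0,0,0]},{"slide": [3,3,0],"angular": [0,0,0]}])

```text
time_s: 13.6
tcp_pos: [579.4, 72.0, 207.0]
tcp_rot: [-1.574, -2.718, 0.002]
wrist_force: [0.9, -0.2, -4.2]
opening: 0.598
finger_force: 30.0
```

```bash
python3 - <<'E'
from h import *
s=state();print(s["tcp_pos"],s["time_s"],s["opening"],s["wrist_force"],s["finger_force"],rel([580,75.5,146],down(30)))
A=view("wrist");im=get_image("wrist");cv2.imwrite("pics/w5.png",im);np.savez("w5.npz",K=A[0],V=A[1])
c=(580,75);r=rect(im,A,c,112);print(circ(r,c,75),circ(r,c,35.5))
E
```

```text
[579.3858681   72.01160537 206.99036571] 13.6 0.5979076330889471 [ 0.90954567 -0.18440522 -4.1916769 ] 29.999262392520905 (array([ 2.7,  2.4, 61. ]), array([-0.0017, -0.0005, -0.0026]))
[(np.float32(580.125), np.float32(76.125), np.float32(74.375)), (np.float32(580.625), np.float32(71.125), np.float32(78.85)), (np.float32(585.125), np.float32(75.625), np.float32(78.85))] [(np.float32(580.125), np.float32(75.375), np.float32(37.325)), (np.float32(594.375), np.float32(46.125), np.float32(37.975)), (np.float32(575.875), np.float32(78.625), np.float32(31.925))]
```

Call:
drive_tool(deltas=[{"slide": [1.5,1.5,12],"angular": [0,0,0]},{"slide": [1.5,1.5,26],"angular": [0,0,0]},{"slide": [1.5,1.5,40],"angular": [0,0,0]},{"slide": [1.5,1.5,50],"angular": [0,0,0]},{"slide": [1.5,1.5,56],"angular": [0,0,0]}])

```text
time_s: 14.15
tcp_pos: [579.6, 75.8, 149.7]
tcp_rot: [-1.569, -2.718, 0.001]
wrist_force: [-0.3, 0.1, -4.2]
opening: 0.6
finger_force: 30.0
```

Call:
drive_tool(deltas=[{"slide": [0,0,0],"angular": [0,0,0]},{"slide": [0,0,0],"angular": [0,0,0]},{"slide": [0,0,0],"angular": [0,0,0]},{"slide": [0,0,0],"angular": [0,0,0]},{"slide": [0,0,0],"angular": [0,0,0]}])

```text
time_s: 14.65
tcp_pos: [580.6, 76.2, 152.1]
tcp_rot: [-1.571, -2.72, -0.002]
wrist_force: [0.3, -0.4, -3.7]
opening: 0.6
finger_force: 30.0
```

```bash
python3 - <<'E'
from h import *
s=state();print(s["tcp_pos"],s["time_s"],s["wrist_force"],rel([580,75.7,136.5],down(30)))
E
```

```text
[580.64805617  76.19659384 152.05956705] 14.65 [ 0.34723971 -0.44286153 -3.68495846] (array([-0.1, -0.8, 15.6]), array([ 0.0011, -0.0007, -0.0002]))
```

Call:
drive_tool(deltas=[{"slide": [0,-0.5,3],"angular": [0,0,0]},{"slide": [0,-0.5,6],"angular": [0,0,0]},{"slide": [0,-0.5,8.5],"angular": [0,0,0]},{"slide": [0,-0.5,10.5],"angular": [0,0,0]},{"slide": [0,-0.5,11.5],"angular": [0,0,0]}])

```text
time_s: 15.15
tcp_pos: [579.8, 75.9, 139.7]
tcp_rot: [-1.57, -2.719, -0.001]
wrist_force: [0.6, -0.0, -4.6]
opening: 0.597
finger_force: 30.0
```

Call:
drive_tool(deltas=[{"slide": [0,0,0.8],"angular": [0,0,0]},{"slide": [0,0,1.6],"angular": [0,0,0]},{"slide": [0,0,2.4],"angular": [0,0,0]},{"slide": [0,0,3.2],"angular": [0,0,0]},{"slide": [0,0,4],"angular": [0,0,0]}])

```text
time_s: 15.65
tcp_pos: [580.0, 76.0, 136.2]
tcp_rot: [-1.571, -2.72, -0.001]
wrist_force: [0.4, 0.2, -2.7]
opening: 0.6
finger_force: 30.0
```

Call:
drive_tool(deltas=[{"slide": [0,0,0.8],"angular": [0,0,0]},{"slide": [0,0,1.6],"angular": [0,0,0]},{"slide": [0,0,2.4],"angular": [0,0,0]},{"slide": [0,0,3.2],"angular": [0,0,0]},{"slide": [0,0,4],"angular": [0,0,0]}])

```text
time_s: 16.15
tcp_pos: [580.0, 76.0, 132.2]
tcp_rot: [-1.571, -2.72, -0.001]
wrist_force: [-0.5, -1.1, -1.6]
opening: 0.599
finger_force: 30.0
```

Call:
drive_tool(deltas=[{"slide": [0,0,0.6],"angular": [0,0,0]},{"slide": [0,0,1.2],"angular": [0,0,0]},{"slide": [0,0,1.8],"angular": [0,0,0]},{"slide": [0,0,2],"angular": [0,0,0]},{"slide": [0,0,2],"angular": [0,0,0]}])

```text
time_s: 16.65
tcp_pos: [580.0, 75.9, 130.2]
tcp_rot: [-1.571, -2.72, -0.001]
wrist_force: [-1.4, -0.4, -0.7]
opening: 0.597
finger_force: 30.0
```

```bash
python3 - <<'E'
from h import *
F=[]
for i in range(8):
    get_image("side");s=state();F.append([s["wrist_force"][2],s["tcp_pos"][2],s["time_s"]])
print(np.round(F,2),np.mean(F,0))
E
```

```text
[[-7.6000e-01  1.3020e+02  1.6700e+01]
 [-1.6000e-01  1.3020e+02  1.6750e+01]
 [-3.8000e-01  1.3020e+02  1.6800e+01]
 [-1.2300e+00  1.3017e+02  1.6850e+01]
 [ 1.7000e-01  1.3016e+02  1.6900e+01]
 [ 9.0000e-01  1.3015e+02  1.6950e+01]
 [-5.0000e-02  1.3013e+02  1.7000e+01]
 [ 7.0000e-02  1.3013e+02  1.7050e+01]] [ -0.17895425 130.16753493  16.875     ]
```

Call:
drive_tool(deltas=[{"slide": [0,0,0.3],"angular": [0,0,0]},{"slide": [0,0,0.5],"angular": [0,0,0]},{"slide": [0,0,0.5],"angular": [0,0,0]},{"slide": [0,0,0.5],"angular": [0,0,0]}], squeeze=8)

```text
time_s: 17.45
tcp_pos: [580.0, 75.9, 129.6]
tcp_rot: [-1.571, -2.72, -0.001]
wrist_force: [-0.7, -0.5, 0.2]
opening: 0.597
finger_force: 8.0
```

Call:
drive_tool(deltas=[{"slide": [0,0,0],"angular": [0,0,0]},{"slide": [0,0,0],"angular": [0,0,0]},{"slide": [0,0,0],"angular": [0,0,0]},{"slide": [0,0,0],"angular": [0,0,0]},{"slide": [0,0,0],"angular": [0,0,0]}], grip=95)

```text
time_s: 17.95
tcp_pos: [580.1, 76.0, 129.7]
tcp_rot: [-1.571, -2.72, -0.002]
wrist_force: [-1.4, 0.5, -0.3]
opening: 0.94
finger_force: 0.0
```

Call:
drive_tool(deltas=[{"slide": [0,0,0],"angular": [0,0,0]},{"slide": [0,0,-4],"angular": [0,0,0]},{"slide": [0,0,-15],"angular": [0,0,0]},{"slide": [0,0,-40],"angular": [0,0,0]},{"slide": [0,0,-75],"angular": [0,0,0]}])

```text
time_s: 18.45
tcp_pos: [579.0, 75.5, 204.8]
tcp_rot: [-1.569, -2.718, 0.002]
wrist_force: [0.4, -0.5, 0.4]
opening: 0.949
finger_force: 0.0
```

Call:
drive_tool(deltas=[{"slide": [0,0,-30],"angular": [0,0,0]},{"slide": [0,0,-60],"angular": [0,0,0]},{"slide": [0,0,-80],"angular": [0,0,0]},{"slide": [0,0,-80],"angular": [0,0,0]},{"slide": [0,0,-80],"angular": [0,0,0]}])

```text
time_s: 18.95
tcp_pos: [579.8, 75.7, 284.7]
tcp_rot: [-1.571, -2.72, -0.001]
wrist_force: [0.9, -0.1, -0.6]
opening: 0.948
finger_force: 0.0
```

```bash
python3 - <<'E'
from h import *
s=state();print(s["time_s"],s["tcp_pos"],s["opening"],s["wrist_force"])
A=view("wrist");im=get_image("wrist");sd=get_image("side")
c=(580,75.7)
r=rect(im,A,c,104+72);H=cv2.cvtColor(r,cv2.COLOR_BGR2HSV);m=cv2.morphologyEx(cv2.inRange(H,(5,170,120),(17,255,255)),cv2.MORPH_OPEN,np.ones((7,7)))
cs=max(cv2.findContours(m,0,2)[0],key=cv2.contourArea);(x,y),rad=cv2.minEnclosingCircle(cs)
print("lid",c[0]+x/4-90,c[1]+y/4-90,rad/4);rp=rect(im,A,c,104.5);print(circ(rp,c,75))
cv2.imwrite("pics/fin.png",np.hstack([cv2.resize(sd[150:260,180:290],(400,400),interpolation=2),cv2.resize(rp,(400,400))]))
E
```

```text
18.95 [579.75301297  75.69688921 284.69962592] 0.948495816561966 [ 0.85214101 -0.14523197 -0.57515458]
lid 580.0 75.94999999999999 28.452836990356445
[(np.float32(580.375), np.float32(75.825), np.float32(74.5)), (np.float32(575.375), np.float32(74.575), np.float32(78.85)), (np.float32(578.875), np.float32(81.825), np.float32(76.375))]
```

View pics/fin.png

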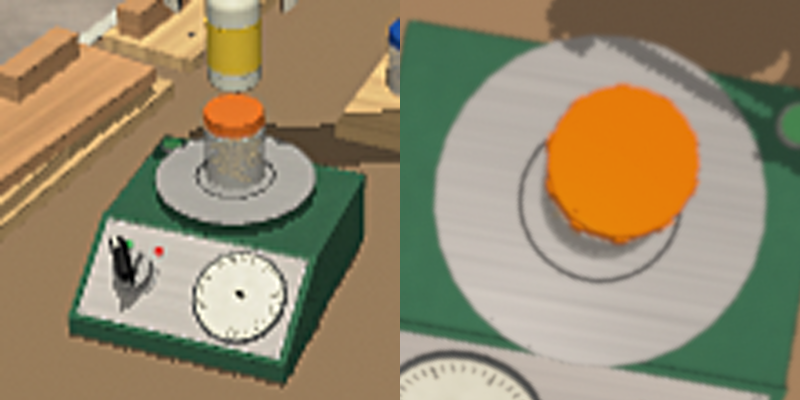

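The side half shows the jar upright inside the ring at (236,150), and the knob's mark at the green dot (128,245). The measured lid centre is less than 1 mm from the pan centre, and the gripper is clear.

```bash
python3 -c "
from workcell import *
print(finish_job())"
```

```text
the job is handed in; nothing more can be done
None
```

I unlocked the scale's pan, stood the orange-lidded jar upright within about 1 mm of the pan's centre, backed the gripper clear and handed the job in at about 19 s; no verdict came back.

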